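# Walk the die block round against the fence

### The arm

A 6-joint arm with a two-finger parallel gripper is mounted at the origin on a cart in front of the work surface, level with it; the furniture and walls round the work are solid. World frame = base frame: x ahead of the robot, y to its left, z up, the work surface at z = 0. Lengths are in m, angles in degrees, forces in N, time in s.
With the tool pointing down it reaches from about 0.325 to 0.85 m from the base axis. Payload 15.5 kg.
Tool frame: the origin (TCP) lies at the very end of the fingers, on their centre line; the grasp point (between the pads) lies arm.grip_depth behind it (arm.grip_depth is the distance from the TCP to the grasp point, in m); z points along the fingers, y is the line along which they close (so a half turn about z gives the same grasp; the last joint's range is limited). The gripper opens to 91 mm and grips with 3 to 60 N. Pads are 32 mm wide; open, the fingers measure 118 mm over their backs; the gripper's body (76 mm by 178 mm) begins 60 mm behind the grasp point.
Start: joints at [-5.472, 28.281, 77.091, -0, 74.628, -5.472], TCP at [0.625, 0, 0.214] pointing down, gripper open.
Joint ranges: [-166.48, 166.48], [-47.26, 123.95], [12.59, 153.08], [-70.14, 250.14], [6.76, 159.57], [-176.63, 176.63]. Speed limits (degrees/s): [108.29, 108.29, 147.25, 172.46, 172.46, 172.46].

### API

Orientations are given as a 3x3 rotation matrix whose columns are the frame's x, y, z axes.
In Python, from rig import arm gives the robot as it stands. Calls block until the motion is done:
- arm.move_to(position, orientation): joint-space move of the TCP to a pose.
- arm.move_l(position, orientation=None, feed=0.15): straight line of the TCP; orientation=None keeps the orientation; feed is the mean speed in m/s.
- arm.move_joints(angles): joint-space move.
- arm.grip(opening): finger opening in m; the grip force is fixed at half the most; returns when the fingers have stopped.
- arm.sleep(seconds).
- arm.solve_ik(position, orientation): joint angles nearest the present ones, or None.
- arm.snapshot(name): name is "scene" or "side" or "wrist"; returns the picture (400x640x3 uint8, red, green, blue); there is no depth.
- arm.get_calibration(name): a dict with "intrinsics" (3x3 intrinsics, pixels), "cam_to_world" (4x4, takes a point from camera to world coordinates). Camera axes: x right, y down, z forward; pixel columns grow to the right and rows downward; lengths in m; the calibration is good to about 2 mm. A picture is of the moment at which its call begins: read the wrist's pose just before it. get_calibration takes no time and is no camera call; for the wrist camera it gives the pose at the moment of the call.
A pose or a line that the arm cannot do raises arm.Unreachable and nothing moves.
- arm.sign_off(): hands the job in; it is judged then, once.
Readings, each from a call of its own:
- arm.current_t(): time.
- arm.current_joint_positions(): joint angles.
- arm.current_dq(): joint speeds.
- arm.current_tau(): joint torques, N m.
- arm.current_ee_pos(): TCP position.
- arm.current_tool_rot(): TCP orientation.
- arm.current_force(): force on the tool from outside, world axes, zero at the start.
- arm.current_torque(): the same for the moment, N m.
- arm.current_width(): finger opening in m.
- arm.current_grasp_force(): force on a finger pad.
Only numpy, scipy, OpenCV 4.12 (cv2) and the standard library are available. Lean on these libraries where they do the work, as an engineer would, in place of code of your own. Each camera call takes 0.05 s, during which the arm holds its last target. There are 200 camera calls.

### The job

The heavy blue die block stands askew, more or less end-on, in front of the steel fence on the bench. Push it round with the fingertips, a corner at a time, until one of its bright long sides (either one) lies flush along the front face of the fence, with neither end of the block sticking out past the fence. Push it gently, keep it flat on the bench the whole time - never lift, tip or bat it - leave the other things on the bench alone, and let go of the block at the end.

Things in the scene. Friction and masses are not known exactly. Their poses are not given: they have to be found in the camera images.
- die_block: Loose cast-iron block painted blue, a plain cuboid 120 x 90 x 40 mm (long, wide, high), about 1.6 kg, too wide to be gripped and slides on the bench under a push of roughly 6 to 14 N. Its two long upright sides (120 x 40 mm) are bright machined steel; the two short ends are blue; a groove 24 mm wide runs lengthwise along its top. Origin at the centre of its underside; x axis along its length (120 mm), y axis across its width (90 mm, bright sides at y = +45 and -45 mm), z up.
- block_centre (a point): Centre of the die block, half-way up (20 mm above its underside); axes as the block's.
- fence: Steel angle fence bolted to the bench, immovable. Upright plate 200 mm long, 45 mm high, 10 mm thick, with a foot 8 mm high reaching 58 mm back from the front face. Origin on the bench at the foot of the middle of the front face, the flat side turned to the robot; y axis along the fence (its ends at y = +100 and -100 mm), x axis square to the front face and pointing away from the robot into the plate, so the free bench in front is at negative x.
- relay_box: Black relay box fixed to the bench to the right of the work, 168 x 178 x 118 mm (x, y, height); an obstacle only; origin under its centre.
- tape_2: Bystander: roll of cream masking tape, 100 mm across, 25 mm high, lying flat; origin under its centre.
- pen_1: Bystander: white marker pen with black cap, 135 mm long along its y axis, 17 mm thick; origin under its middle.
- junction_box: Bystander: round black junction box, 96 mm across, 41 mm high; origin under its centre.
- terminal_short: Bystander: short dark brown terminal strip, 22 x 42 x 16 mm (long along its y axis); origin under its centre.
- fuse_5: Bystander: standing white porcelain fuse with a grey band, 23 mm across, 50 mm high; origin under its centre.
- blue_fuse: Bystander: standing white porcelain fuse with a blue band, 23 mm across, 50 mm high; origin under its centre.
- side_cutter: Bystander: pliers with blue handles lying flat, 157 mm long along its y axis, 62 mm wide, 13 mm high; origin under its middle.
- insulator: Bystander: white porcelain bobbin insulator standing, 42 mm across, 46 mm high; origin under its centre.
There are look-alikes about, which are no part of the job. There is more than one size of the die_block; the job needs the larger.

How it is judged:
By the outcome, as a careful person would: the job done as asked, in the order asked, and still so for the second after the job is handed in, with the robot touching nothing.
It also fails if it takes over 72 s, if anything falls off the work surface, if the arm or the gripper's body presses on something with over 40 N, if the wrist force passes 120 N, or if a joint passes its speed limit or range.

## Working session

There is one attempt and no reset: what is moved stays moved. The work goes in short steps, each a Python script; the robot and the scene stay as the last script left them, time stands still between calls to the robot, and variables do not carry over. Pictures are saved under pics/ and viewed, at most 12 in all, crops included, and the job is handed in when it is done.

```bash
mkdir -p pics; ls; python3 - <<'E'
from rig import arm
import cv2
for n in("scene","side","wrist"):
    im=arm.snapshot(n); cv2.imwrite(f"pics/{n}0.png",im[:,:,::-1])
    c=arm.get_calibration(n); print(n,c["intrinsics"].round(1).tolist(),c["cam_to_world"].round(3).tolist())
print(arm.grip_depth,arm.current_t())
E
```

```text
pics
scene [[481.8, 0.0, 317.4], [0.0, 481.8, 203.8], [0.0, 0.0, 1.0]] [[0.458, -0.673, 0.581, -0.369], [-0.889, -0.359, 0.285, -0.481], [0.017, -0.646, -0.763, 1.342], [0.0, 0.0, 0.0, 1.0]]
side [[430.2, 0.0, 321.1], [0.0, 430.2, 199.6], [0.0, 0.0, 1.0]] [[0.747, -0.445, 0.495, 0.027], [-0.665, -0.489, 0.564, -0.692], [-0.009, -0.75, -0.661, 0.851], [0.0, 0.0, 0.0, 1.0]]
wrist [[288.0, 0.0, 319.2], [0.0, 288.0, 198.2], [0.0, 0.0, 1.0]] [[1.0, -0.001, -0.001, 0.625], [-0.001, -0.959, -0.285, 0.08], [-0.0, 0.285, -0.959, 0.384], [0.0, 0.0, 0.0, 1.0]]
0.0188 0.15
```

View pics/scene0.png

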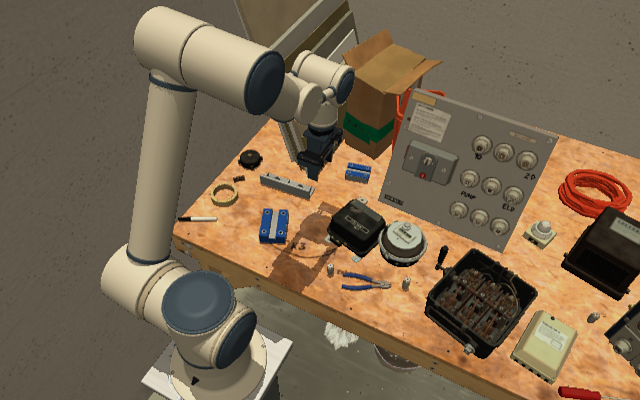

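View pics/wrist0.png

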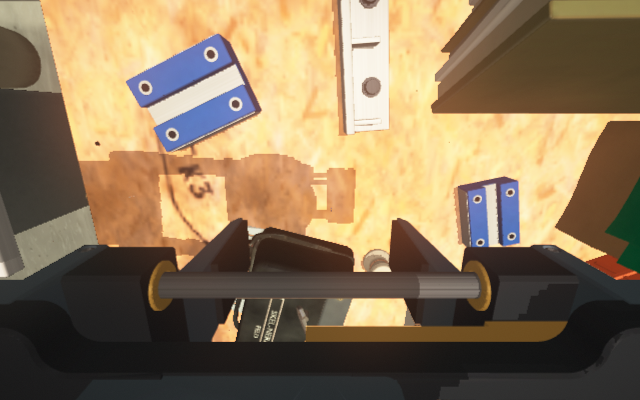

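View pics/side0.png

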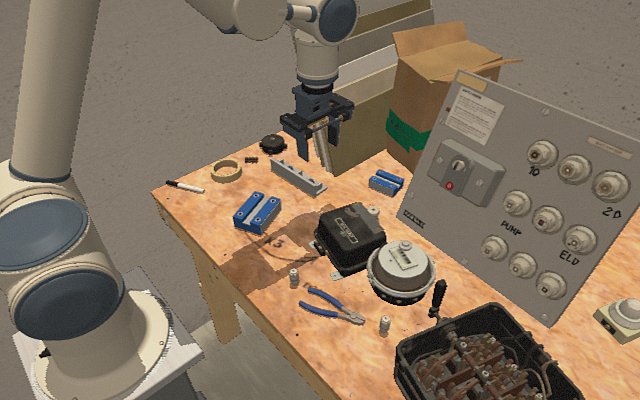

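Candidates for the block are the blue block in front of the fence (scene 275,225; wrist 195,92) and the smaller blue block to the right beside the carton (scene 357,171; wrist 490,212). By the description I choose the first, and I'll check its size in a closer view.

```bash
cat > h.py <<'E'
import numpy as np, cv2
from rig import arm
def ray(c,px,z):
    K,T=np.array(c["intrinsics"]),np.array(c["cam_to_world"])
    d=T[:3,:3]@np.linalg.solve(K,[px[0],px[1],1]); o=T[:3,3]
    return (o+d*(z-o[2])/d[2])
def R(a):  # tool down, tool y axis at angle a+90deg ; a=0 -> start orientation
    a=np.radians(a);c,s=np.cos(a),np.sin(a)
    return np.array([[c,s,0],[s,-c,0],[0,0,-1.]])
E
python3 - <<'E'
from h import *
print(arm.current_tool_rot().round(3).tolist())
c=arm.get_calibration("wrist")
print("blk",[ray(c,p,.04)[:2].round(3).tolist() for p in[(127,78),(222,34),(260,110),(168,152)]])
print("small",[ray(c,p,.04)[:2].round(3).tolist() for p in[(458,187),(516,178),(520,242)]])
print("fence top",[ray(c,p,.045)[:2].round(3).tolist() for p in[(345,132),(338,5)]])
s=arm.get_calibration("scene")
print("fence scene",[ray(s,p,.045)[:2].round(3).tolist() for p in[(261,175),(309,190)]])
s=arm.get_calibration("side")
print("fence side",[ray(s,p,.045)[:2].round(3).tolist() for p in[(271,160),(318,186)]],"relay",[ray(s,p,.118)[:2].round(3).tolist() for p in[(316,210),(352,243)]])
arm.move_to([.5,.1,.33],R(0))
im=arm.snapshot("wrist");cv2.imwrite("pics/w1.png",im[:,:,::-1]); np.save("c1.npy",arm.get_calibration("wrist")["cam_to_world"])
print(arm.current_t())
E
```

```text
[[0.0, 1.0, -0.001], [1.0, -0.0, 0.0], [0.0, -0.001, -1.0]]
blk [[0.412, 0.117], [0.521, 0.161], [0.557, 0.083], [0.445, 0.036]]
small [[0.796, -0.007], [0.865, 0.004], [0.887, -0.082]]
fence top [[0.655, 0.059], [0.644, 0.186]]
fence scene [[0.645, 0.251], [0.662, 0.059]]
fence side [[0.639, 0.244], [0.663, 0.047]] relay [[0.54, -0.087], [0.527, -0.228]]
1.8
```

View pics/w1.png

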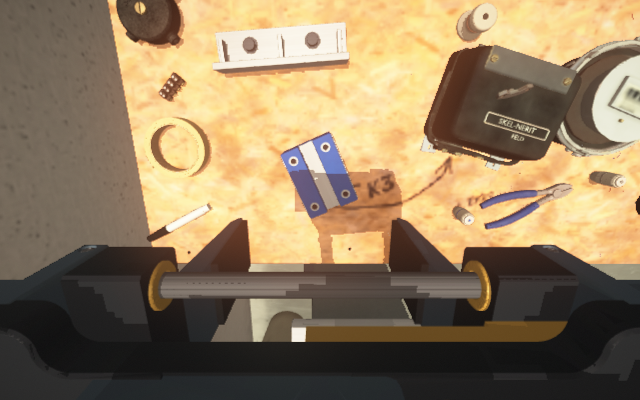

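The wrist view at R(0) shows the block at (321,175), the fence at (282,48) and the relay box at (500,105). The first view put the chosen block's top at about 118 x 87 mm, so it is the larger one. Next is a close crop to read the corners.

```bash
python3 - <<'E'
import cv2
im=cv2.imread("pics/w1.png")[15:225,200:460]
cv2.imwrite("pics/w1c.png",cv2.resize(im,None,fx=2.8,fy=2.8,interpolation=cv2.INTER_CUBIC))
E
```

```text
(no output)
```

View pics/w1c.png

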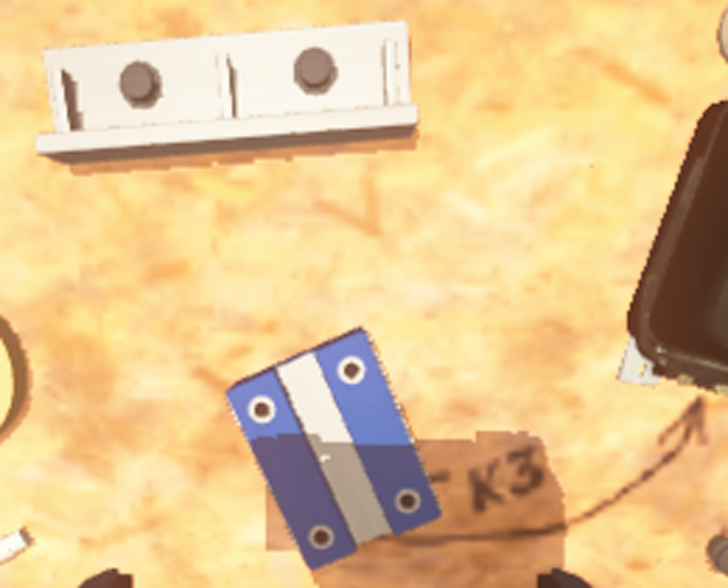

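```bash
python3 - <<'E'
from h import *
c=arm.get_calibration("wrist")
w=lambda p,z: ray(c,(200+(p[0]+.5)/2.8-.5,15+(p[1]+.5)/2.8-.5),z)[:2]
b=np.array([w(p,.04) for p in[(228,388),(362,328),(440,515),(315,570)]])
print(b.round(4).tolist(),"ctr",b.mean(0).round(4))
v=(b[0]+b[1]-b[2]-b[3])/2; u=(b[0]+b[3]-b[1]-b[2])/2
print("len",np.linalg.norm(v),"wid",np.linalg.norm(u),"yaw",np.degrees(np.arctan2(v[1],v[0])),np.degrees(np.arctan2(-u[0],u[1])))
f=np.array([w(p,.045) for p in[(38,151),(418,125)]]); d=f[0]-f[1]
print("fence",f.round(4).tolist(),f.mean(0),np.linalg.norm(d),"yaw of y-axis",np.degrees(np.arctan2(d[1],d[0])))
f=np.array([w(p,0) for p in[(45,162),(415,138)]]);print("fence base",f.round(4).tolist())
print("relay",[ray(c,p,.118)[:2].round(3).tolist() for p in[(455,52),(425,130),(430,142)]])
print("benchedge",[ray(c,p,0)[:2].round(3).tolist() for p in[(300,262),(370,262)]],"tape",ray(c,(209,148),.0)[:2],"pen",ray(c,(211,207),.0)[:2])
E
```

```text
[[0.5192, 0.1603], [0.5525, 0.0844], [0.4438, 0.0369], [0.4089, 0.1116]] ctr [0.4811 0.0983]
len 0.11963676068505705 wid 0.08268396692116935 yaw 23.703908334455754 24.363225648292367
fence [[0.6426, 0.2537], [0.6549, 0.0567]] [0.64877296 0.15517618] 0.19743049889098876 yaw of y-axis 93.55769760199671
fence base [[0.6429, 0.2656], [0.6554, 0.0539]]
relay [[0.651, -0.064], [0.56, -0.037], [0.544, -0.045]]
benchedge [[0.303, 0.137], [0.303, 0.001]] tape [0.5228382  0.28953573] pen [0.4157972  0.29758806]
```

```bash
cat >> h.py <<'E'
def rot(t):
    t=np.radians(t);return np.array([[np.cos(t),-np.sin(t)],[np.sin(t),np.cos(t)]])
Z=.012
def touch(p,d,a,maxd,thr=3.0,step=.002):
    """advance from xy p along unit d until force opposes by thr"""
    f0=arm.current_force()[:2].copy(); p=np.array(p,float)
    for i in range(int(maxd/step)):
        p=p+step*d; arm.move_l([*p,Z],R(a),feed=.03)
        if -(arm.current_force()[:2]-f0)@d>thr: return p,True
    return p,False
def arc(p,a,cor,ang,step=3,feed=.05):
    n=int(np.ceil(abs(ang)/step)); F=[]
    for i in range(1,n+1):
        t=ang*i/n; q=cor+rot(t)@(p-cor); arm.move_l([*q,Z],R(a+t),feed=feed)
        F.append(np.linalg.norm(arm.current_force()[:2]))
    print("arc forces",np.round(F,1)); return q,a+ang
def look(name,x=.47,y=.1,z=.30,a=0):
    arm.move_to([x,y,z],R(a)); im=arm.snapshot("wrist")
    cv2.imwrite(f"pics/{name}.png",im[:,:,::-1]); return im,arm.get_calibration("wrist")
E
cat > s1.py <<'E'
from h import *
C=np.array([.482,.099]); th=24.; cl=lambda x,y:C+rot(th)@np.array([x,y])
arm.grip(0.); p=cl(.045,-.083); a=th+90
arm.move_to([*p,.10],R(a)); arm.move_l([*p,Z],R(a),feed=.1)
print("down",arm.current_t(),arm.current_force().round(1),arm.current_width(), arm.current_joint_positions().round(0))
p,ok=touch(p,rot(th)@np.array([0,1.]),a,.045); print("touch",ok,rot(-th)@(p-C),arm.current_force().round(1))
if ok:
    p,a=arc(p,a,cl(-.037,0),45)
    q=p-.02*(rot(a)@np.array([1,0])); arm.move_l([*q,Z],feed=.08)
arm.move_l([*q,.1],feed=.2)
look("w2"); print(arm.current_t())
E
python3 s1.py
```

```text
down 6.1 [-1.   0.2 -0.5] 0.000696817950635769 [ -2.  39.  97.  -0.  44. -26.]
touch True [ 0.045 -0.059] [ 3.2 -2.6 -0.7]
arc forces [2.8 1.2 0.2 0.1 1.1 0.4 0.6 1.1 0.6 1.1 0.9 0.4 0.9 1.1 0.4]
16.4333
```

View pics/w2.png

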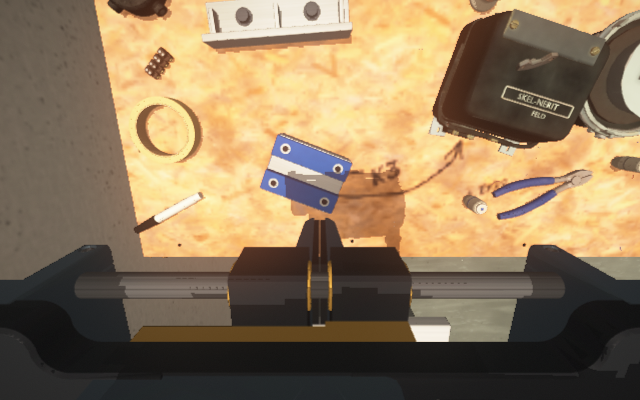

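The block turned by about 45° as planned: its top corners are now at (281,134), (352,160), (334,212) and (261,187). Next I push the near side at its right-hand end.

```bash
cat > s2.py <<'E'
from h import *
c=arm.get_calibration("wrist")
b=np.array([ray(c,p,.04)[:2] for p in[(281,134),(352,160),(334,212),(261,187)]])
C=b.mean(0); v=(b[0]+b[3]-b[1]-b[2])/2; th=np.degrees(np.arctan2(v[1],v[0]))
w=(b[3]+b[2]-b[0]-b[1])/2; print("C",C,"yaw",th,np.degrees(np.arctan2(-w[0],w[1])),np.linalg.norm(v),np.linalg.norm(w))
f=np.array([ray(c,p,.045)[:2] for p in[(206,46),(352,35)]]); print("fence",f.round(4).tolist())
cl=lambda x,y:C+rot(th)@np.array([x,y]); a=th-90
p=cl(-.045,.083)
arm.move_to([*p,.10],R(a)); arm.move_l([*p,Z],R(a),feed=.1)
print("down",arm.current_t(),arm.current_force().round(1))
p,ok=touch(p,rot(th)@np.array([0,-1.]),a,.045); print("touch",ok,rot(-th)@(p-C),arm.current_force().round(1))
if ok:
    p,a=arc(p,a,cl(.037,0),94-th)
    p=p-.02*(rot(a)@np.array([1,0])); arm.move_l([*p,Z],feed=.08)
arm.move_l([*p,.1],feed=.2)
look("w3"); print(arm.current_t())
E
python3 s2.py
```

```text
C [0.46146387 0.11800348] yaw 70.0961684395819 69.822706975967 0.11595944749843512 0.08651137971526655
fence [[0.6362, 0.2504], [0.6491, 0.0565]]
down 18.3667 [0.3 0.2 0.1]
touch True [-0.045  0.065] [-5.2 -0.6  2.7]
arc forces [3.6 3.9 3.  3.3 3.3 3.9 2.8 3.2]
24.6
```

View pics/w3.png

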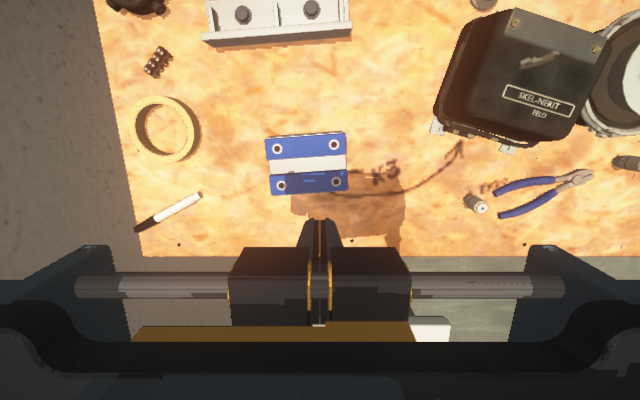

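The block at (307,163) is now about parallel to the fence. Next is a flat push with the fingers opened, aiming at the fence centre.

```bash
cat > s3.py <<'E'
from h import *
c=arm.get_calibration("wrist")
b=np.array([ray(c,p,.04)[:2] for p in[(265,138),(347,131),(348,187),(271,194)]])
C=b.mean(0); v=(b[0]+b[3]-b[1]-b[2])/2; th=np.degrees(np.arctan2(v[1],v[0]))
fy=94.; n=rot(fy-90)@[1,0]; t=rot(fy-90)@[0,1]
F=np.array([.6455,.1545])
rel=C-F; print("C",C,"yaw",th,"fence coords",rel@n,rel@t)
arm.grip(.08); a=th-90; d=rot(a)@[1,0]
p=C-d*(.045+.016+.022)
arm.move_to([*p,.10],R(a)); arm.move_l([*p,Z],R(a),feed=.1)
p,ok=touch(p,d,a,.045); print("touch",ok,(p-C)@d,arm.current_force().round(1))
if ok:
    C=p+d*.061                      # centre from touch
    goal=F-n*(.045+.010)            # stop 10 mm short
    along=np.clip((goal-C)@t,-.025,.025)
    q=p+n*((goal-C)@n)+t*along
    print("move",(q-p)@n,along)
    N=4
    for i in range(1,N+1):
        arm.move_l([*(p+(q-p)*i/N),Z],R(a+(fy-90-a)*i/N),feed=.05); print(arm.current_force().round(1))
im=arm.snapshot("scene");cv2.imwrite("pics/s3.png",im[:,:,::-1])
im=arm.snapshot("side");cv2.imwrite("pics/sd3.png",cv2.resize(im[120:260,180:380,::-1],None,fx=4,fy=4))
im=arm.snapshot("wrist");cv2.imwrite("pics/w4.png",im[:,:,::-1])
print(arm.current_t(),arm.current_ee_pos())
E
python3 s3.py
```

```text
C [0.47661182 0.11673475] yaw 95.02593004911978 fence coords -0.17111114290016669 -0.025892212223563568
touch True -0.0629999999999998 [-5.7 -2.7  2.5]
move 0.1181108222890089 0.025
[-3.  -0.5 -1.9]
[-2.4 -1.  -1.1]
[-3.9 -0.1 -2. ]
[-2.5  0.4 -2.1]
33.4 [0.52984853 0.14438864 0.01203283]
```

View pics/w4.png

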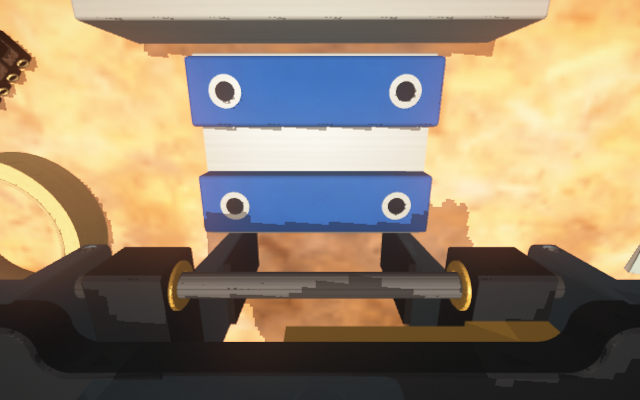

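The block is centred on the fence and parallel to it: the fence foot line is at row 43 and the block's far edge at row 56, so roughly 10 mm remain. Now I press on gently until the fence pushes back.

```bash
cat > s4.py <<'E'
from h import *
n=rot(4)@[1,0]; p=arm.current_ee_pos()[:2].copy(); p0=p.copy(); F=[]
for i in range(26):
    p=p+n*.001; arm.move_l([*p,Z],R(4),feed=.02); arm.sleep(.05)
    F.append(-arm.current_force()[:2]@n)
    if F[-1]>22: break
print(np.round(F,1),arm.current_torque().round(2),arm.current_t())
im=arm.snapshot("wrist");c=arm.get_calibration("wrist");cv2.imwrite("pics/w5.png",im[:,:,::-1])
E
python3 s4.py
```

```text
[ 8.2  9.4 10.8 10.5 10.1 10.3 11.4 10.8  9.9 10.4 10.1 10.9 12.6 16.7
 21.7 27. ] [-0.04  4.27  0.13] 38.2
```

View pics/w5.png

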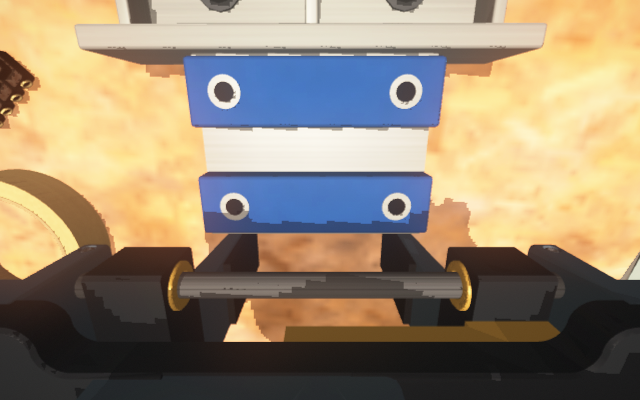

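```bash
cat > s5.py <<'E'
from h import *
n=rot(4)@[1,0]; p=arm.current_ee_pos()[:2].copy()
p=p-n*.03; arm.move_l([*p,Z],R(4),feed=.06); arm.move_l([*p,.12],R(4),feed=.2)
q=p+n*.10; arm.move_l([*q,.12],R(4),feed=.2)
im=arm.snapshot("wrist");c=arm.get_calibration("wrist"); print(np.array(c["cam_to_world"])[:3,3].round(3))
cv2.imwrite("pics/w6.png",cv2.resize(im[60:260,120:520,::-1],None,fx=2,fy=2,interpolation=cv2.INTER_CUBIC)); print(arm.current_t())
E
python3 s5.py
```

```text
[0.69  0.155 0.289]
40.375
```

View pics/w6.png

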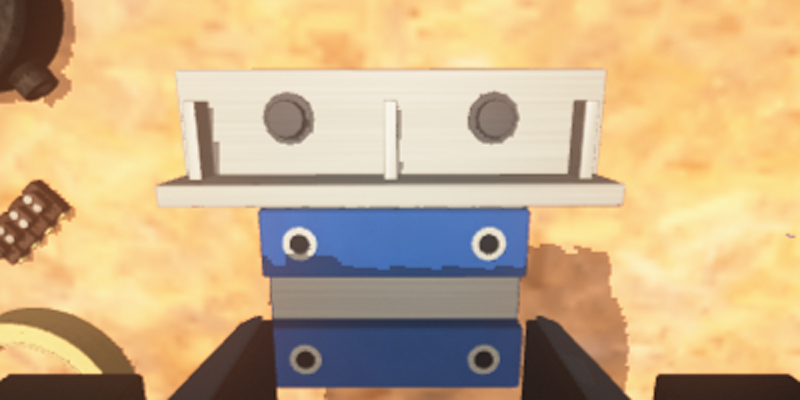

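The fence front edge (row 206) and the block's far edge (row 208) look parallel, with no visible gap, and the block is well inside the ends. I'll press each end of the near side once to confirm it is seated.

```bash
cat > s6.py <<'E'
from h import *
n=rot(4)@[1,0]; t=rot(4)@[0,1]; e=np.array([.52985,.14439])+n*.016
p=e-n*.03; arm.move_l([*p,.12],R(4),feed=.25); arm.grip(0.)
for s in(.038,-.038):
    p=e-n*.02+t*s; arm.move_l([*p,.06],R(4),feed=.25); arm.move_l([*p,Z],R(4),feed=.1)
    p=p+n*.014; arm.move_l([*p,Z],R(4),feed=.04); F=[]
    for i in range(14):
        p=p+n*.001; arm.move_l([*p,Z],R(4),feed=.03); F.append(-arm.current_force()[:2]@n)
        if F[-1]>22: break
    print(s,(p-e)@n,np.round(F,1),arm.current_t())
    p=p-n*.025; arm.move_l([*p,Z],R(4),feed=.08); arm.move_l([*p,.06],R(4),feed=.15)
arm.move_l([*p,.13],R(4),feed=.25); q=e-n*.02; arm.move_l([*(q),.2],R(4),feed=.25)
im=arm.snapshot("wrist"); cv2.imwrite("pics/w7.png",cv2.resize(im[20:260,120:520,::-1],None,fx=2,fy=2,interpolation=cv2.INTER_CUBIC)); print(arm.current_t())
E
python3 s6.py
```

```text
0.038 2.1269106521521207e-16 [-1.1  4.4  9.4 14.8 19.8 24.1] 45.2
-0.038 2.3343497951938918e-16 [ 0.3  5.1  9.8 14.8 18.8 22.7] 49.2167
51.0917
```

View pics/w7.png

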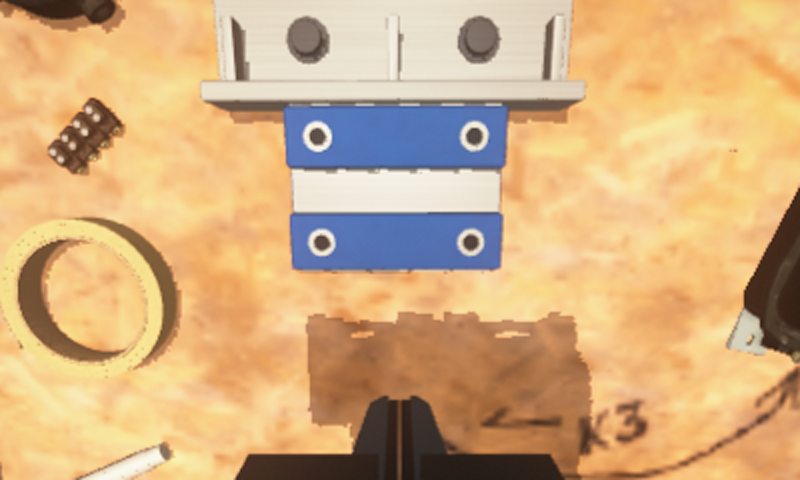

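Both ends give the same stiff resistance at the same depth, with no sliding, so the block is seated. It sits flush against the fence and well inside its ends, and the gripper is clear.

```bash
python3 -c "
from rig import arm
print(arm.sign_off())"
```

```text
the job is handed in; nothing more can be done
None
```

The large die block was turned and pushed with one bright long side flush along the fence front, well inside both fence ends; it was then released and the job handed in at about 51 s.

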